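# Click the stop sleeve onto the vacuum-line cross rod

### The job

Pick up the long aluminium stop sleeve, thread it over the free end of the stand's cross rod and slide it along until the rod's sprung ball clicks into the groove inside the sleeve; then let go and leave it held there. Go by feel: a light push takes it over the ball; do not force it on beyond the click (never with more than about 20 N). Leave the short spacer and everything else on the bench where they are.

Things in the scene. Friction and masses are not known exactly. Their poses are not given: they have to be found in the camera images.
- sleeve: The stop sleeve: a plain aluminium block, 56 mm long, 34 x 34 mm in section, 80 to 120 g, lying on the bench with its bore level. Origin: centre of its underside as it lies at the start; x along the bore, z up. The 16 mm round bore goes right through, 17 mm above the underside; each mouth tapers from 27 mm at the end face to 16 mm within 12 mm. Both ends and all four sides are alike.
- bore_mid (a point): The middle of the sleeve, on the bore's axis, 17 mm above the underside origin; same axes as the sleeve. Around this point the bore has an internal groove 11 mm long and 2.5 mm deep, hidden from outside, into which the ball springs.
- stand: The fixed stand: grey base plate 100 x 120 x 14 mm, an upright post 16 mm thick and 150 mm high, and a level cross rod at 120 mm height from the post along the stand's -x to a free end. Origin: under the post on the bench, z up. A dark hook holder (28 mm square) is fixed on the rod 18 to 38 mm from the post's axis.
- crossrod: The cross rod: polished, round, 14 mm thick, level. Origin on its axis at the post; x runs from the free end (at x = -220 mm, its last 6 mm tapered to 8 mm) to the post. A sprung steel ball, 12 mm, stands 5.5 mm proud of the rod's top somewhere between 50 and 120 mm from the free end (differs each time, not measured); it sinks under 3 to 10 N.
- rod_tip (a point): Centre of the rod's free end; x along the rod towards the post, z up. Felt along the rod while sliding slowly: 4 to 8 N against the motion as the taper climbs the ball, 1 to 2 N along the plain bore, then a pull of 3 to 6 N onwards as the ball drops into the groove (the click), back to 0 when centred, then a firm stop of 8 to 15 N; a harder push overruns it.
- spacer: Not to be used: a short aluminium spacer, 26 mm long and 34 x 34 mm in section, with a square through-slot of 14 mm; origin under its centre. It and the sleeve swap places.
- reagent: Bystander: brown glass bottle, 60 mm across, 130 mm high; origin under its centre.
- grease: Bystander: white plastic jar, 52 mm across, 50 mm high; origin under its centre.
- beaker: Bystander: glass beaker, 68 mm across, 85 mm high; origin under its centre.
- corkring: Bystander: cork ring, 100 mm across, 30 mm high; origin under its centre.
- wrench: Bystander: steel wrench, 150 mm long, lying flat; origin under its middle.
- vial: Bystander: small glass vial, 26 mm across, 45 mm high; origin under its centre.
Mind the look-alikes: they are no part of the job. What is shaped like the sleeve but green or orange is not meant.

How it is judged:
By the outcome, as a careful person would: the job done as asked, in the order asked, and still so for the second after the job is handed in, with the robot touching nothing.
It also fails if it takes over 59 s, if anything falls off the work surface, if the arm or the gripper's body presses on something with over 40 N, if the wrist force passes 120 N, or if a joint passes its speed limit or range.

### The arm

A 7-joint arm with a two-finger parallel gripper is mounted at the origin on the work surface. World frame = base frame: x ahead of the robot, y to its left, z up, the work surface at z = 0. Lengths are in mm, angles in rad, forces in N, time in s.
With the tool pointing down it reaches from about 400 to 875 mm from the base axis. Payload 4.4 kg.
Tool frame: the origin (TCP) lies on the centre line of the jaws, within the pads' length; the fingertips stand 14 mm ahead of it and the grasp point (between the pads) lies 5 mm behind it; z points along the fingers, x is the direction in which the jaws open and shut, and the axes are right-handed (so a half turn about z gives the same grasp; the last joint's range is limited). The gripper opens to 85 mm and grips with 20 to 120 N. Pads are 22 mm wide; open, the fingers measure 114 mm over their backs; the gripper's body (76 mm by 85 mm) begins 54 mm behind the grasp point. The pads swing forward as they close: fully open they stand 13 mm farther back than shut.
Start: joints at [-1.261, 0.628, 0.038, 1.517, -0.027, 0.996, -0.02], TCP at [238.539, 604.663, 245.313] pointing down, gripper open.
Joint ranges: [-3.06, 3.06], [-0.37, 2.12], [-1.25, 1.32], [0.18, 2.47], [-1.1, 4.24], [0.23, 1.98], [-2.94, 2.94]. Speed limits (rad/s): [2.57, 2.57, 3.14, 3.14, 3.14, 3.14, 3.14].

### API

Orientations are given as [roll, pitch, yaw] about the fixed x, y, z axes, in that order (R = Rz(yaw) Ry(pitch) Rx(roll)).
In Python, from cell import ctrl gives the robot as it stands.
- The arm moves only by the tool send_rows, never from a script. Its argument "commands" is a list of rows, each a list of 5 numbers: the finger opening in mm, from 0 to 85.4, then the shift along the tool's x, y, z in mm, then the turn about the tool's z in degrees. In form: [[grip, x, y, z, roll], ...]. A call has 1 to 5 rows; each row is the pose to reach, as a shift and turn from the pose measured when the call began, along the tool's axes at that moment; what a row does not reach only later rows make up. A row lasts 1/10 s, in which the tool goes at most 50 mm and 8.59 degrees, less where a joint would pass 70% of its speed; a pose out of reach is approached as far as the arm can. A call with a gripper value outside its range is refused whole. The fingers move at their own pace and stop on an object; the grip force is fixed at half the most. Time passes only in rows, so rows that repeat a pose let the fingers close. It gives the time, the measured TCP pose, the force and the opening at its end, in the units of the state.
- ctrl.read_state(): the state, without advancing time (a new reading comes with each control period).
- ctrl.get_image(name): name is "scene" or "top"; returns the picture (400x640x3 uint8, red, green, blue); there is no depth.
- ctrl.camera_params(name): a dict with "fx", "fy", "cx", "cy" (pixels), "cam_to_world" (4x4, takes a point from camera to world coordinates). Camera axes: x right, y down, z forward; pixel columns grow to the right and rows downward; lengths in mm; the calibration is good to about 2 mm. A picture is of the moment at which its call begins. camera_params takes no time and is no camera call.
- ctrl.finish_job(): hands the job in, once; it reports no verdict.
The state is a dict: "clock": time; "qpos": joint angles; "qd": joint speeds; "tau": joint torques, N m; "eef_pos": TCP position; "tool_rot": TCP orientation; "force": force on the tool from outside, world axes, zero at the start; "torque": the same for the moment, N m; "width": finger opening in mm.
Only numpy, scipy, OpenCV 4.12 (cv2) and the standard library are available. Lean on these libraries where they do the work, as an engineer would, in place of code of your own. Each camera call takes 0.05 s, during which the arm holds its last target.

## Working session

There is one attempt and no reset: what is moved stays moved. The work goes in short steps, Python scripts to look and compute and a tool call to move; the robot and the scene stay as the last step left them, time stands still between calls to the robot, and variables do not carry over. Pictures are saved under pics/ and viewed, and the job is handed in when it is done.

Besides the shell and the picture viewer there is one more tool, called by a JSON object that holds its "fn" and its "kwargs", one argument or row to a line. send_rows: Moves the arm, as the interface text tells. Its arguments: {"type":"object","properties":{"commands":{"type":"array"}},"required":["commands"]}

```bash
ls; mkdir -p pics
python3 - <<'E'
from cell import ctrl
import cv2
print(ctrl.read_state())
for n in("scene","top"):
    im=ctrl.get_image(n); cv2.imwrite(f"pics/{n}0.png",im[:,:,::-1]); print(n,ctrl.camera_params(n))
E
```

```text
pics
{'clock': 0.0, 'qpos': array([-1.26077811,  0.62935496,  0.03845237,  1.51839971, -0.02701252,
        0.99628326, -0.0200075 ]), 'qd': array([-0.00174543, -0.00137258,  0.00172009, -0.00123263, -0.00155016,
        0.00161707, -0.00017752]), 'tau': array([ 3.94287918e-04, -5.63410378e+01,  1.22645214e+00, -1.93439037e+01,
        1.10188918e-02,  1.06129205e-02,  1.55254710e-06]), 'eef_pos': array([238.3232608 , 604.07550308, 244.37338256]), 'tool_rot': array([3.14157048e+00, 1.92687895e-03, 1.19495462e+00]), 'force': array([1.26417835, 0.60025392, 0.24202474]), 'torque': array([-0.06388579, -0.00361998, -0.02848609]), 'width': 85.7375512738803}
scene {'fx': 422.24576421478747, 'fy': 422.24576421478747, 'cx': 320.93386628156327, 'cy': 204.2222178791261, 'cam_to_world': array([[ 7.64347743e-01,  3.67378145e-01, -5.29911149e-01,
         1.16294930e+03],
       [ 6.44587245e-01, -4.56661297e-01,  6.13162086e-01,
        -6.99771344e+02],
       [-1.67275625e-02, -8.10243024e-01, -5.85855298e-01,
         7.77473632e+02],
       [ 0.00000000e+00,  0.00000000e+00,  0.00000000e+00,
         1.00000000e+00]])}
top {'fx': 376.7918438039857, 'fy': 376.7918438039857, 'cx': 320.8124590631852, 'cy': 200.80672999826652, 'cam_to_world': array([[ 7.34449649e-03, -9.86390878e-01,  1.64253141e-01,
         3.69199717e+02],
       [-9.99941860e-01, -5.94763273e-03,  8.99452396e-03,
        -2.08506569e+00],
       [-7.89519903e-03, -1.64309651e-01, -9.86377212e-01,
         1.08658273e+03],
       [ 0.00000000e+00,  0.00000000e+00,  0.00000000e+00,
         1.00000000e+00]])}
```

View pics/scene0.png

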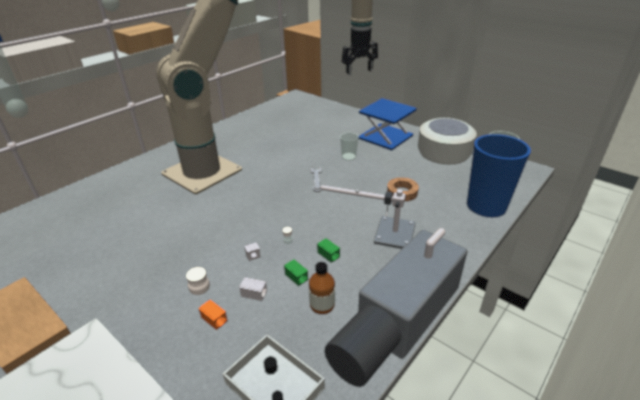

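View pics/top0.png

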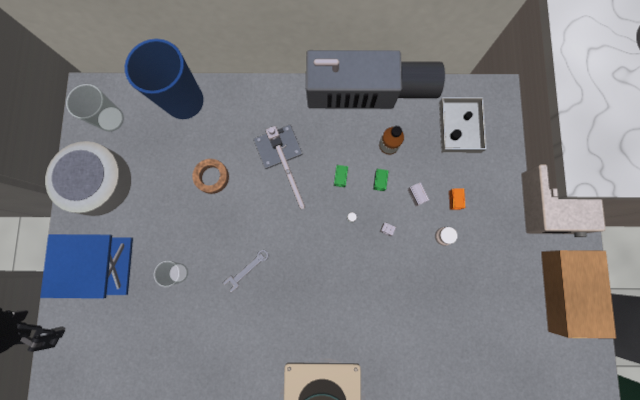

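The top view shows the grey sleeve near (419,194) and the spacer near (388,229). The rod runs from its tip near (301,207) to the post near (272,130). I'll enlarge these areas.

Run:
```python
import cv2
t=cv2.imread("pics/top0.png"); s=cv2.imread("pics/scene0.png")
def crop(im,x0,y0,w,h,f,n):
    c=cv2.resize(im[y0:y0+h,x0:x0+w],None,fx=f,fy=f,interpolation=cv2.INTER_CUBIC); cv2.imwrite("pics/"+n,c)
crop(t,380,170,80,60,10,"c_sl.png"); crop(t,240,115,100,100,6,"c_rod.png")
crop(s,230,235,80,70,8,"s_sl.png"); crop(s,300,160,130,90,6,"s_rod.png")
```

```text
(no output)
```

View pics/c_sl.png

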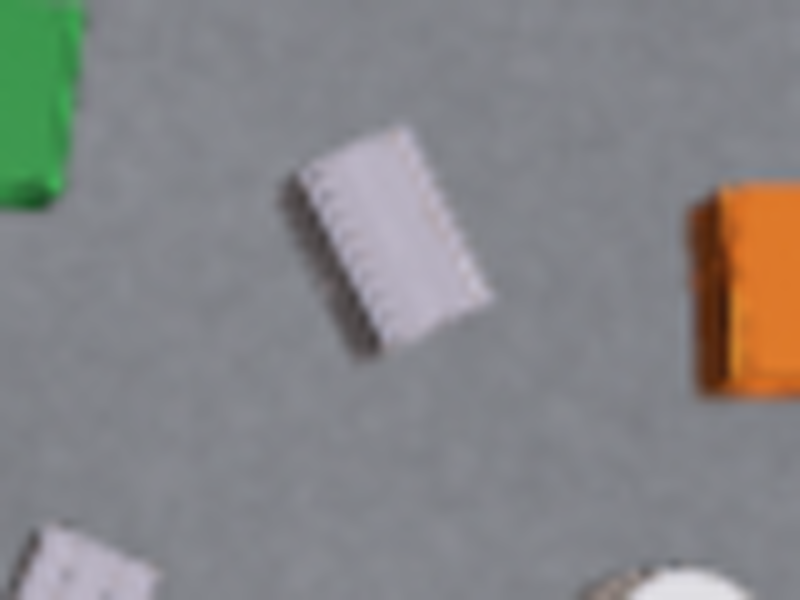

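View pics/c_rod.png

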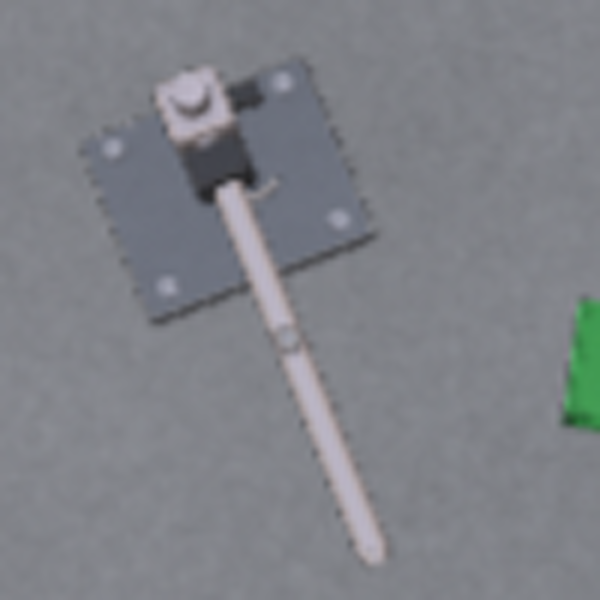

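View pics/s_sl.png

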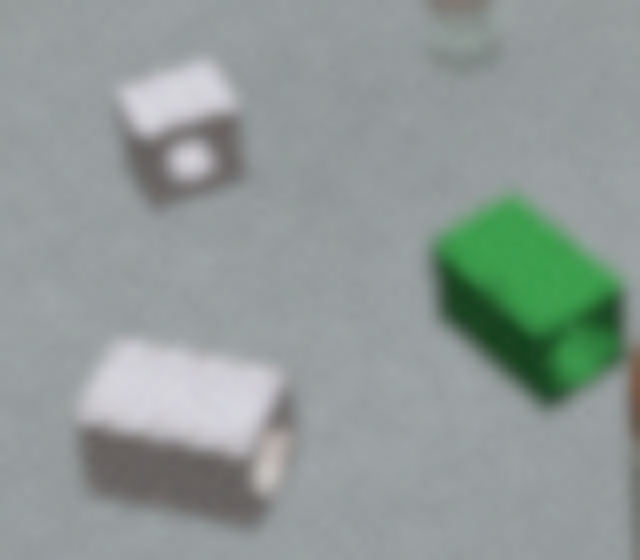

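View pics/s_rod.png

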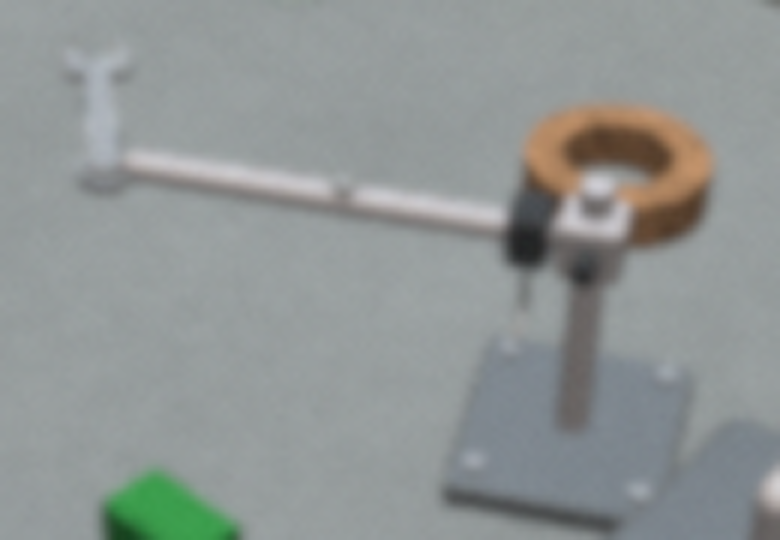

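```bash
cat > h.py <<'E'
from cell import ctrl
import numpy as np
P={n:ctrl.camera_params(n) for n in("scene","top")}
def ray(n,u,v):
    p=P[n];M=p["cam_to_world"];d=M[:3,:3]@np.array([(u-p["cx"])/p["fx"],(v-p["cy"])/p["fy"],1]);return M[:3,3],d
def atz(n,u,v,z):
    o,d=ray(n,u,v);return o+d*(z-o[2])/d[2]
def proj(n,X):
    p=P[n];M=p["cam_to_world"];c=M[:3,:3].T@(np.asarray(X,float)-M[:3,3]);return np.array([p["fx"]*c[0]/c[2]+p["cx"],p["fy"]*c[1]/c[2]+p["cy"]])
def cz(x,y,x0,y0,f): return ((x+.5)/f-.5+x0,(y+.5)/f-.5+y0)
E
python3 - <<'E'
from h import *
np.set_printoptions(precision=1,suppress=True)
print("sleeve top")
c=[atz("top",*cz(x,y,380,170,10),34) for x,y in[(300,172),(408,125),(495,297),(388,350)]]
print(np.array(c),np.mean(c,0))
c=np.array(c);d=(c[2]+c[3]-c[0]-c[1])/2;print("L",np.linalg.norm(d),np.degrees(np.arctan2(d[1],d[0])),"W",np.linalg.norm(c[1]-c[0]),np.linalg.norm(c[2]-c[3]))
s=np.array([atz("scene",*cz(x,y,230,235,8),34) for x,y in[(122,338),(288,375),(250,450),(80,420)]])
d=(s[1]+s[2]-s[0]-s[3])/2
print(s,s.mean(0),np.linalg.norm(d),np.degrees(np.arctan2(d[1],d[0])))
print("rod")
a=atz("top",*cz(373,560,240,115,6),120);b=atz("top",*cz(228,188,240,115,6),120);e=atz("top",*cz(287,337,240,115,6),126);p=atz("top",*cz(190,92,240,115,6),150+10)
print(a,b,e,p,"len",np.linalg.norm(a-b),"yaw tip->post",np.degrees(np.arctan2(*(b-a)[1::-1])))
print("ball from tip",np.linalg.norm((e-a)[:2]))
a=atz("scene",*cz(125,160,300,160,6),120);b=atz("scene",*cz(508,219,300,160,6),120);e=atz("scene",*cz(343,188,300,160,6),126)
print(a,b,e,"yaw",np.degrees(np.arctan2(*(b-a)[1::-1])),"len",np.linalg.norm(a-b),"ball",np.linalg.norm((e-a)[:2]))
# base plate corners
q=np.array([atz("top",*cz(x,y,240,115,6),14) for x,y in[(82,148),(305,58),(377,235),(152,320)]]);print(q,q.mean(0))
for n,uv in(("wrench",(246,271)),("bottle",(396,132)),):print(n,atz("top",*uv,100 if n=="bottle" else 0))
print("vial",atz("top",352,217,45),"spacer",atz("top",388,229,34),"green",atz("top",382,180,34),atz("top",341,176,34))
E
```

```text
sleeve top
[[ 586.5 -244.6   34. ]
 [ 600.4 -275.7   34. ]
 [ 550.8 -298.5   34. ]
 [ 535.4 -267.8   34. ]] [ 568.3 -271.7   34. ]
L 55.338668399996855 -155.4753799005887 W 34.08381141450137 34.348747458060636
[[ 540.5 -269.    34. ]
 [ 591.  -247.6   34. ]
 [ 604.2 -275.5   34. ]
 [ 556.3 -299.4   34. ]] [ 573.  -272.9   34. ] 54.1460702752048 24.698058371540142
rod
[511.2  56.  120. ] [677.9 123.2 120. ] [608.5  94.8 126. ] [707.9 135.4 160. ] len 179.7540677467144 yaw tip->post 21.925231380734182
ball from tip 104.77217213164845
[511.3  53.7 120. ] [678.1 125.2 120. ] [610.2  91.4 126. ] yaw 23.202745838549163 len 181.492144337795 ball 105.85320162677945
[[732.  209.8  14. ]
 [779.2 100.3  14. ]
 [688.1  63.   14. ]
 [644.6 172.3  14. ]] [711.  136.3  14. ]
wrench [346.8 218.8   0. ]
bottle [ 725.4 -197.2  100. ]
vial [497.5 -79.6  45. ] spacer [ 465.8 -180.8   34. ] green [ 605.7 -166.7   34. ] [616.8 -49.7  34. ]
```

The sleeve is at about (570,-272) with its bore at about 24.7°. Both views put it at 55 x 34 mm. The rod tip is at about (511,55) with the rod at about 22.6°, 120 mm high, and the ball is about 105 mm from the tip. I measured 180–181 mm from the tip to the holder, and it should be 182 mm. Next I'll write a move helper.

```bash
cat >> h.py <<'E'
from scipy.spatial.transform import Rotation as Ro
def goto(x,y,z,yaw):
    s=ctrl.read_state();R=Ro.from_euler("xyz",s["tool_rot"]).as_matrix()
    d=R.T@(np.array([x,y,z])-s["eef_pos"]);t=-(yaw-np.degrees(s["tool_rot"][2]));t=(t+180)%360-180
    print("at",s["clock"],s["eef_pos"].round(1),np.degrees(s["tool_rot"]).round(2),"F",s["force"].round(2),"w",round(s["width"],1));print("shift",d.round(1),"roll",round(t,2),"tz",R[:,2].round(4))
E
python3 -c "
from h import *
goto(510,330,240,20);goto(570,-272,240,-65.4)"
```

```text
at 0.1 [238.3 604.2 244.5] [-1.800e+02  1.000e-01  6.847e+01] F [ 0.42  0.11 -0.01] w 85.5
shift [-155.3  353.4    4.7] roll 48.47 tz [-7.0e-04 -1.6e-03 -1.0e+00]
at 0.1 [238.3 604.2 244.5] [-1.800e+02  1.000e-01  6.847e+01] F [ 0.42  0.11 -0.01] w 85.5
shift [-693.3  630.1    5.6] roll 133.87 tz [-7.0e-04 -1.6e-03 -1.0e+00]
```

{"fn": "send_rows", "kwargs": {
  "commands": [
    [85,-20,45,0,8],
    [85,-40,90,0,16],
    [85,-60,135,0,24],
    [85,-80,180,0,32],
    [85,-100,225,0,40]
  ]
}}

```text
clock: 0.6
eef_pos: [411.8, 426.9, 244.4]
tool_rot: [3.14, 0.002, 0.491]
force: [1.2, 0.2, -0.0]
width: 85.0
```

```bash
python3 -c "
from h import *
goto(570,-272,240,-65.4);goto(520,150,240,0)"
```

```text
at 0.6 [411.8 426.9 244.4] [1.7993e+02 1.0000e-01 2.8150e+01] F [ 1.2   0.25 -0.02] w 85.0
shift [-190.3  690.8    5.6] roll 93.55 tz [-0.001  -0.0019 -1.    ]
at 0.6 [411.8 426.9 244.4] [1.7993e+02 1.0000e-01 2.8150e+01] F [ 1.2   0.25 -0.02] w 85.0
shift [-35.3 295.1   4.9] roll 28.15 tz [-0.001  -0.0019 -1.    ]
```

{"fn": "send_rows", "kwargs": {
  "commands": [
    [85,-8,48,0,8],
    [85,-16,96,0,16],
    [85,-24,144,0,24],
    [85,-32,192,0,32],
    [85,-40,240,0,40]
  ]
}}

```text
clock: 1.1
eef_pos: [489.9, 194.6, 244.7]
tool_rot: [3.139, 0.001, -0.212]
force: [1.9, 0.9, -0.4]
width: 84.6
```

```bash
python3 -c "
from h import *
goto(570,-272,240,-65.4)"
```

```text
at 1.1 [489.9 194.6 244.7] [ 1.7988e+02  5.0000e-02 -1.2160e+01] F [ 1.92  0.89 -0.45] w 84.6
shift [176.6 439.2   5.5] roll 53.24 tz [-0.0013 -0.0019 -1.    ]
```

{"fn": "send_rows", "kwargs": {
  "commands": [
    [85,18,44,0,8],
    [85,36,88,0,16],
    [85,54,132,0,24],
    [85,72,176,0,32],
    [85,90,220,0,40]
  ]
}}

```text
clock: 1.6
eef_pos: [531.4, -41.1, 245.0]
tool_rot: [3.139, -0.0, -0.916]
force: [1.0, -0.6, -0.2]
width: 84.8
```

```bash
python3 -c "
from h import *
goto(570,-272,140,-65.4)"
```

```text
at 1.6 [531.4 -41.1 245. ] [ 1.7988e+02 -2.0000e-02 -5.2470e+01] F [ 0.97 -0.6  -0.24] w 84.8
shift [206.6 109.8 105.3] roll 12.93 tz [-0.0015 -0.0016 -1.    ]
```

{"fn": "send_rows", "kwargs": {
  "commands": [
    [85,42,22,0,3],
    [85,84,44,0,6],
    [85,125,66,30,9],
    [85,166,88,70,12.9],
    [85,206.6,109.8,105,12.9]
  ]
}}

```text
clock: 2.1
eef_pos: [567.1, -253.9, 153.8]
tool_rot: [3.14, -0.0, -1.142]
force: [1.8, 0.7, -0.1]
width: 85.2
```

{"fn": "send_rows", "kwargs": {
  "commands": [
    [85,0,0,0,0],
    [85,0,0,0,0]
  ]
}}

```text
clock: 2.3
eef_pos: [565.7, -254.9, 152.2]
tool_rot: [3.137, 0.002, -1.145]
force: [0.8, 0.4, -0.5]
width: 84.6
```

```bash
python3 -c "
from h import *
import cv2
goto(570,-272,60,-65.4)
for n,(x,y,w,h,f) in (('top',(360,150,120,90,6)),('scene',(200,200,120,120,5))):
    im=ctrl.get_image(n)[:,:,::-1];cv2.imwrite('pics/%s1.png'%n,cv2.resize(im[y:y+h,x:x+w],None,fx=f,fy=f,interpolation=2))"
```

```text
at 2.3 [ 565.7 -254.9  152.2] [ 1.7975e+02  1.1000e-01 -6.5580e+01] F [ 0.84  0.36 -0.52] w 84.6
shift [17.5  2.8 92.2] roll -0.18 tz [-4.8e-03 -2.0e-04 -1.0e+00]
```

View pics/top1.png

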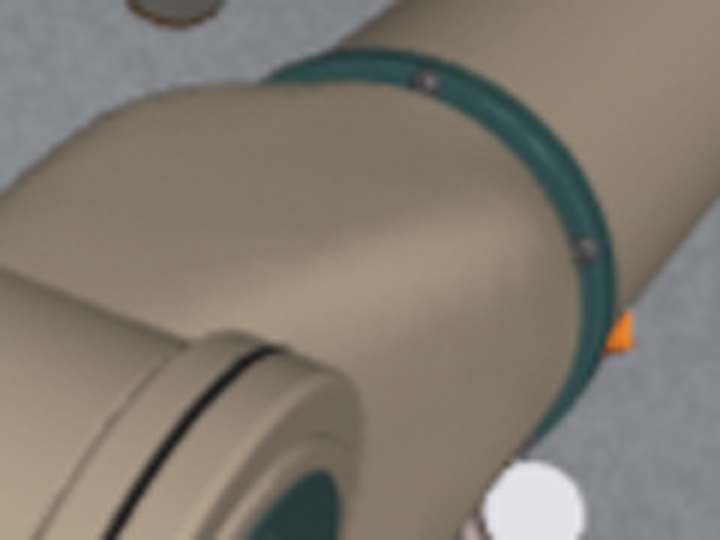

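View pics/scene1.png

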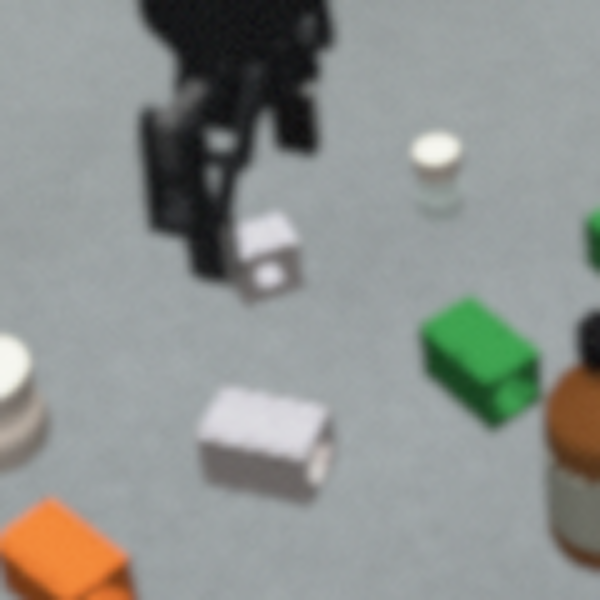

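The arm hides the top view. The scene view shows the open gripper up and to the left of the sleeve, with nothing in its way. I'll go down to z=60.

{"fn": "send_rows", "kwargs": {
  "commands": [
    [85,17.5,2.8,30,0],
    [85,17.5,2.8,60,0],
    [85,17.5,2.8,92,0],
    [85,17.5,2.8,92,0],
    [85,17.5,2.8,92,0]
  ]
}}

```text
clock: 2.9
eef_pos: [572.8, -268.6, 63.1]
tool_rot: [3.141, 0.001, -1.139]
force: [0.7, -0.1, 0.7]
width: 85.0
```

```bash
python3 -c "
from h import *
import cv2
goto(570,-272,20,-65.4)
s=ctrl.read_state();R=Ro.from_euler('xyz',s['tool_rot']).as_matrix()
for n,(x,y,w,h,f) in (('scene',(200,220,100,100,6)),):
    im=ctrl.get_image(n)[:,:,::-1];cv2.imwrite('pics/%s2.png'%n,cv2.resize(im[y:y+h,x:x+w],None,fx=f,fy=f,interpolation=2))"
```

```text
at 2.9 [ 572.8 -268.6   63.1] [ 1.7997e+02  3.0000e-02 -6.5260e+01] F [ 0.66 -0.07  0.71] w 85.0
shift [ 1.9  3.9 43.1] roll 0.14 tz [-7.e-04  3.e-04 -1.e+00]
```

View pics/scene2.png

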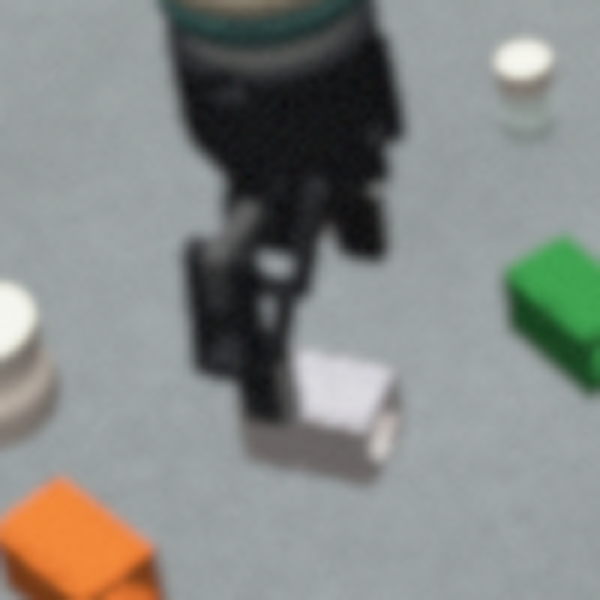

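```bash
python3 -c "
from h import *
import numpy as np
u=np.array([.418,-.908,0])
for r in (43,57):
  for z in(50,62): print(r,z,(proj('scene',np.array([572.8,-268.6,z])+r*u)-[200,220])*6,(proj('scene',np.array([572.8,-268.6,z])-r*u)-[200,220])*6)
"
```

```text
43 50 [275.21600026 428.19705776] [360.14748464 275.03135302]
43 62 [271.39914027 406.43053247] [357.15855977 253.63388915]
57 50 [260.26785139 455.15459622] [372.94647134 251.94962033]
57 62 [256.29690485 433.3380243 ] [370.07530817 230.62025624]
```

{"fn": "send_rows", "kwargs": {
  "commands": [
    [85,1.9,3.9,10,0],
    [85,1.9,3.9,25,0],
    [85,1.9,3.9,41,0],
    [85,1.9,3.9,41,0],
    [85,1.9,3.9,41,0]
  ]
}}

```text
clock: 3.45
eef_pos: [570.1, -272.6, 22.0]
tool_rot: [3.141, 0.0, -1.139]
force: [0.3, 0.3, -0.0]
width: 85.1
```

```bash
python3 -c "
from h import *
goto(570,-272,21,-65.4)"
```

```text
at 3.45 [ 570.1 -272.6   22. ] [179.97   0.   -65.28] F [ 0.27  0.31 -0.01] w 85.1
shift [-0.6 -0.1  1. ] roll 0.12 tz [-5.e-04 -2.e-04 -1.e+00]
```

{"fn": "send_rows", "kwargs": {
  "commands": [
    [40,0,0,0,0],
    [40,0,0,0,0],
    [40,0,0,0,0],
    [40,0,0,0,0],
    [40,0,0,0,0]
  ]
}}

```text
clock: 3.95
eef_pos: [570.2, -272.6, 22.3]
tool_rot: [3.141, -0.0, -1.139]
force: [-0.2, 0.9, 0.0]
width: 39.9
```

{"fn": "send_rows", "kwargs": {
  "commands": [
    [30,0,0,0,0],
    [25,0,0,0,0],
    [20,0,0,0,0],
    [20,0,0,0,0],
    [20,0,0,0,0]
  ]
}}

```text
clock: 4.45
eef_pos: [570.4, -272.7, 22.4]
tool_rot: [3.142, -0.001, -1.139]
force: [-0.0, -0.1, 2.6]
width: 32.9
```

```bash
python3 -c "
from h import *
import cv2
goto(570,-272,60,-65.4)
for n,(x,y,w,h,f) in (('scene',(200,220,100,100,6)),):
    im=ctrl.get_image(n)[:,:,::-1];cv2.imwrite('pics/%s3.png'%n,cv2.resize(im[y:y+h,x:x+w],None,fx=f,fy=f,interpolation=2))"
```

```text
at 4.45 [ 570.4 -272.7   22.4] [ 1.800e+02 -3.000e-02 -6.528e+01] F [-0.03 -0.14  2.61] w 32.9
shift [ -0.8   0.  -37.6] roll 0.12 tz [ 2.e-04 -5.e-04 -1.e+00]
```

View pics/scene3.png

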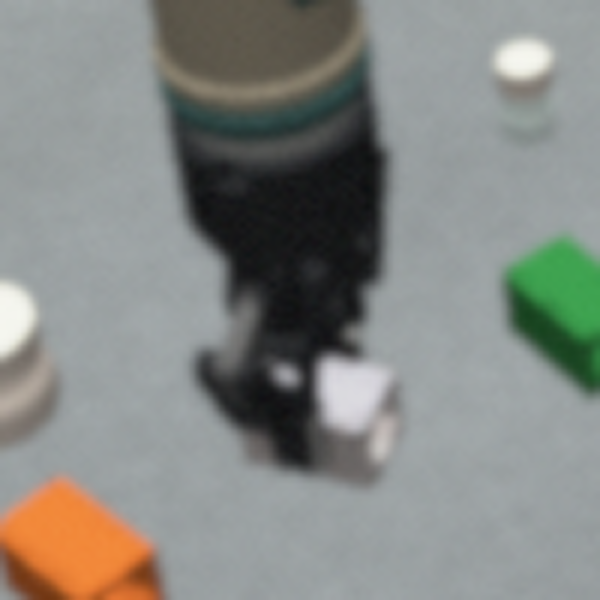

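The sleeve is gripped near its middle, with the jaws at 32.9 mm. I'll lift it.

{"fn": "send_rows", "kwargs": {
  "commands": [
    [20,0,0,-20,0],
    [20,0,0,-50,0],
    [20,0,0,-90,0],
    [20,0,0,-135,0],
    [20,0,0,-180,0]
  ]
}}

```text
clock: 5.0
eef_pos: [569.6, -272.2, 203.3]
tool_rot: [3.14, 0.001, -1.14]
force: [0.9, -0.1, -0.9]
width: 33.2
```

```bash
python3 -c "
from h import *
goto(445,28,200,-67.4)"
```

```text
at 5.0 [ 569.6 -272.2  203.3] [ 1.7992e+02  5.0000e-02 -6.5300e+01] F [ 0.88 -0.1  -0.91] w 33.2
shift [-324.8  -12.2    3.5] roll 2.1 tz [-1.6e-03  2.0e-04 -1.0e+00]
```

{"fn": "send_rows", "kwargs": {
  "commands": [
    [20,-40,0,0,0],
    [20,-85,-4,0,0],
    [20,-130,-6,0,0],
    [20,-175,-8,0,1],
    [20,-220,-10,0,2]
  ]
}}

```text
clock: 5.5
eef_pos: [485.5, -66.5, 203.1]
tool_rot: [3.14, 0.001, -1.176]
force: [0.7, 0.3, -1.0]
width: 32.6
```

```bash
python3 -c "
from h import *
goto(445,28,200,-67.4)"
```

```text
at 5.5 [485.5 -66.5 203.1] [ 1.7989e+02  8.0000e-02 -6.7350e+01] F [ 0.66  0.33 -1.04] w 32.6
shift [-102.8    1.     3.3] roll 0.05 tz [-2.3e-03  6.0e-04 -1.0e+00]
```

{"fn": "send_rows", "kwargs": {
  "commands": [
    [20,-30,0,0,0],
    [20,-65,0,0,0],
    [20,-103,1,20,0],
    [20,-103,1,50,0],
    [20,-103,1,75,0]
  ]
}}

```text
clock: 6.0
eef_pos: [443.8, 30.3, 127.2]
tool_rot: [3.139, 0.002, -1.171]
force: [0.1, -0.1, -0.8]
width: 33.2
```

{"fn": "send_rows", "kwargs": {
  "commands": [
    [20,0,0,0,0],
    [20,0,0,0,0]
  ]
}}

```text
clock: 6.2
eef_pos: [443.4, 30.2, 127.2]
tool_rot: [3.138, 0.003, -1.172]
force: [0.6, 0.1, -1.3]
width: 32.7
```

```bash
python3 -c "
from h import *
import cv2
goto(455.6,32,125.5,-67.4)
for n,(x,y,w,h,f) in (('scene',(260,130,160,120,5)),('top',(230,120,160,140,5))):
    im=ctrl.get_image(n)[:,:,::-1];cv2.imwrite('pics/%s4.png'%n,cv2.resize(im[y:y+h,x:x+w],None,fx=f,fy=f,interpolation=2)[:600])"
```

```text
at 6.2 [443.4  30.2 127.2] [ 1.7978e+02  1.4000e-01 -6.7140e+01] F [ 0.64  0.06 -1.35] w 32.7
shift [  3.  -11.9   1.6] roll 0.26 tz [-4.4e-03  9.0e-04 -1.0e+00]
```

View pics/scene4.png

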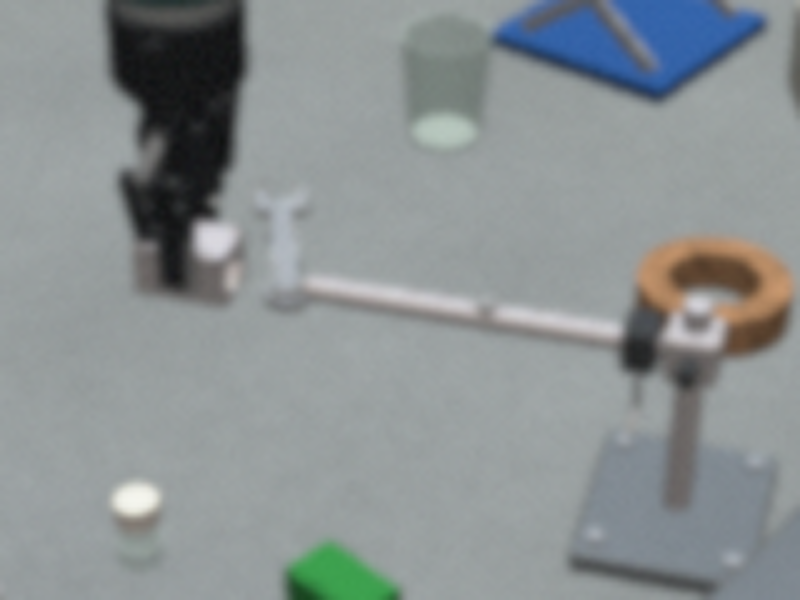

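View pics/top4.png

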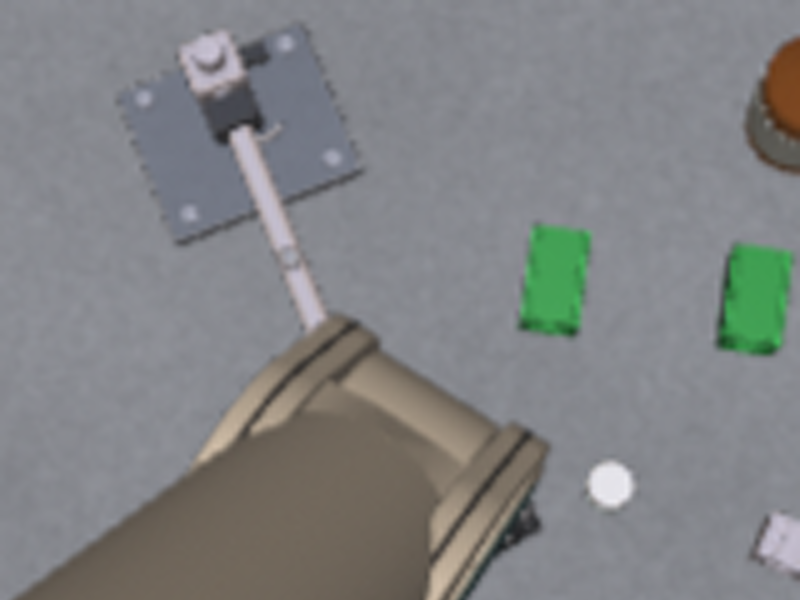

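```bash
python3 -c "
from h import *
t=np.array([443.4,30.2,127.2-5.4]);d=np.array([np.cos(np.radians(22.9)),np.sin(np.radians(22.9)),0]);l=np.array([-d[1],d[0],0])
f=lambda X:(proj('scene',X)-[260,130])*5+2
for a in(-28,28):
  for b in(-17,17):
    for z in(-17,17): print(a,b,z,f(t+a*d+b*l+[0,0,z]))
print('mouth',f(t+28*d))
for y in(54,55,56):print('tip',f([511,y,120]))
im=__import__('cv2').imread('pics/scene4.png')[200:320,110:350]
import cv2;cv2.imwrite('pics/s4z.png',cv2.resize(im,None,fx=3.3,fy=3.3))
"
```

```text
-28 -17 -17 [133.2061958  290.55024118]
-28 -17 17 [129.31630337 240.58506379]
-28 17 -17 [153.97772214 259.74457204]
-28 17 17 [150.50946471 210.34860339]
28 -17 -17 [225.04906447 305.38844806]
28 -17 17 [222.65969619 255.08286199]
28 17 -17 [244.09785826 273.91603677]
28 17 17 [242.07408726 224.18263469]
mouth [233.58379599 264.67955597]
tip [304.10888    282.81599104]
tip [305.25047235 282.05454666]
tip [306.39089227 281.2938843 ]
```

View pics/s4z.png

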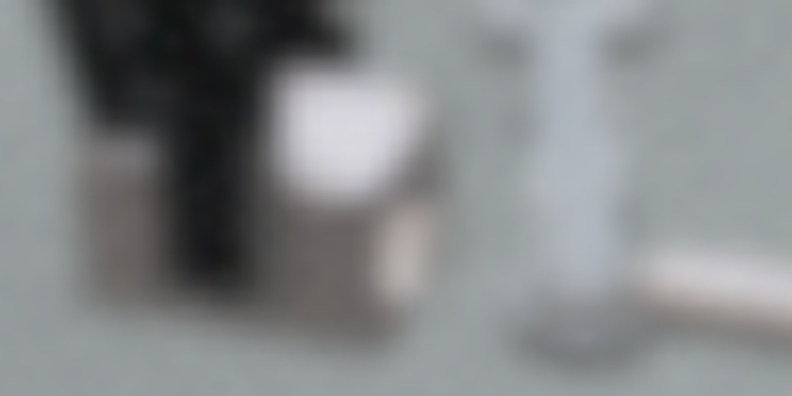

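```bash
python3 -c "
from h import *
goto(481.5,42.6,125.3,-67.4)"
```

```text
at 6.3 [444.6  29.9 128.1] [ 1.7995e+02  8.0000e-02 -6.7150e+01] F [-0.85 -0.23 -1.42] w 33.4
shift [  2.6 -38.9   2.8] roll 0.25 tz [-1.4e-03  9.0e-04 -1.0e+00]
```

{"fn": "send_rows", "kwargs": {
  "commands": [
    [20,2.5,-10,1,0.2],
    [20,2.5,-20,2,0.2],
    [20,2.5,-30,2.5,0.2],
    [20,2.5,-39,2.5,0.2],
    [20,2.5,-39,2.5,0.2]
  ]
}}

```text
clock: 6.8
eef_pos: [483.3, 43.5, 125.6]
tool_rot: [-3.141, 0.001, -1.174]
force: [0.2, 0.5, -1.2]
width: 32.9
```

```bash
python3 -c "
from h import *
import cv2
goto(481.5,42.6,125.3,-67.4)
for n,(x,y,w,h,f) in (('scene',(275,150,80,60,10)),('top',(270,140,70,50,10))):
    im=ctrl.get_image(n)[:,:,::-1];cv2.imwrite('pics/%s5.png'%n,cv2.resize(im[y:y+h,x:x+w],None,fx=f,fy=f,interpolation=2)[:600]);goto(481.5,42.6,125.3,-67.4)
"
```

```text
at 6.8 [483.3  43.5 125.6] [-1.7997e+02  4.0000e-02 -6.7260e+01] F [ 0.25  0.55 -1.23] w 32.9
shift [0.2 2.  0.3] roll 0.14 tz [ 2.e-04  8.e-04 -1.e+00]
at 6.85 [482.1  43.1 125.4] [ 1.7995e+02  6.0000e-02 -6.7290e+01] F [-1.01  0.07 -1.69] w 32.8
shift [0.2 0.7 0.1] roll 0.11 tz [-1.2e-03  7.0e-04 -1.0e+00]
at 6.9 [481.4  42.8 125.4] [ 1.7991e+02  8.0000e-02 -6.7330e+01] F [ 0.43 -0.4  -2.42] w 33.1
shift [ 0.2 -0.1  0.1] roll 0.07 tz [-2.e-03  7.e-04 -1.e+00]
```

View pics/scene5.png

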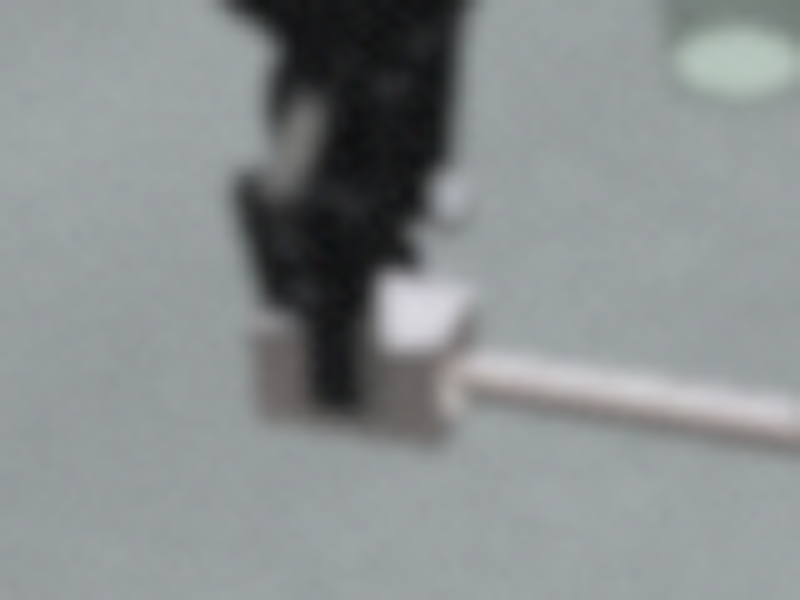

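View pics/top5.png

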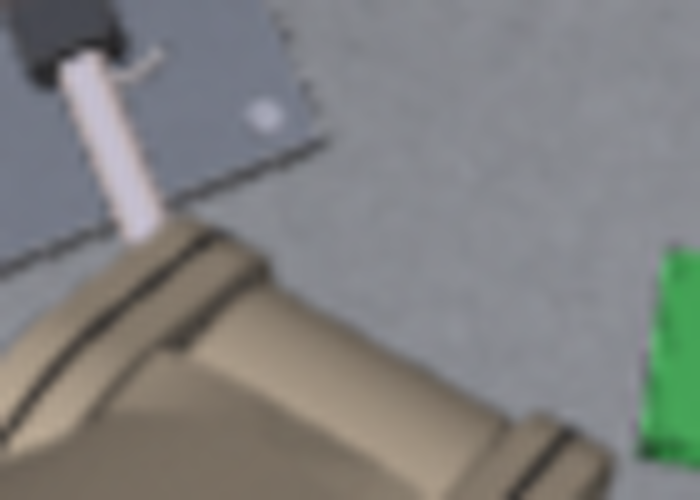

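The rod tip sits centred in the sleeve's mouth, near (465,367) in the crop. Next I'll advance slowly and watch the force.

{"fn": "send_rows", "kwargs": {
  "commands": [
    [20,0.2,-2,0,0],
    [20,0.2,-4,0,0],
    [20,0.2,-6,0,0],
    [20,0.2,-8,0,0],
    [20,0.2,-10,0,0]
  ]
}}

```text
clock: 7.4
eef_pos: [490.8, 46.5, 125.4]
tool_rot: [3.14, 0.001, -1.175]
force: [-0.1, 0.5, -2.1]
width: 33.3
```

```bash
cat >> h.py <<'E'
def st():
    s=ctrl.read_state();d=np.array([np.cos(np.radians(22.6)),np.sin(np.radians(22.6))]);l=np.array([-d[1],d[0]])
    p=s["eef_pos"][:2]-[511,54.9];F=s["force"];T=s["torque"]
    print("t%.2f s%.1f lat%.2f z%.1f | Fal %.1f Flat %.1f Fz %.1f | Tal %.2f Tlat %.2f Tz %.2f | rot %s w%.1f"%(s["clock"],p@d,p@l,s["eef_pos"][2],F[:2]@d,F[:2]@l,F[2],T[:2]@d,T[:2]@l,T[2],np.degrees(s["tool_rot"]).round(2),s["width"]))
E
python3 -c "
from h import *
st()"
```

```text
t7.40 s-21.9 lat0.04 z125.4 | Fal 0.1 Flat 0.5 Fz -2.1 | Tal -0.06 Tlat -0.05 Tz -0.02 | rot [ 1.7991e+02  9.0000e-02 -6.7340e+01] w33.3
```

{"fn": "send_rows", "kwargs": {
  "commands": [
    [20,0,-2,0,0],
    [20,0,-4,0,0],
    [20,0,-6,0,0],
    [20,0,-8,0,0]
  ]
}}

```text
clock: 7.8
eef_pos: [498.3, 49.7, 125.4]
tool_rot: [3.14, 0.001, -1.175]
force: [-0.5, 0.3, -1.8]
width: 32.8
```

```bash
python3 -c "
from h import *
st()"
```

```text
t7.80 s-13.7 lat0.05 z125.4 | Fal -0.3 Flat 0.4 Fz -1.8 | Tal 0.02 Tlat 0.02 Tz -0.04 | rot [ 1.7991e+02  8.0000e-02 -6.7330e+01] w32.8
```

{"fn": "send_rows", "kwargs": {
  "commands": [
    [20,0,-2,0,0],
    [20,0,-4,0,0],
    [20,0,-6,0,0],
    [20,0,-8,0,0],
    [20,0,-10,0,0]
  ]
}}

```text
clock: 8.3
eef_pos: [508.0, 52.9, 125.4]
tool_rot: [3.14, 0.0, -1.176]
force: [-0.4, -2.7, -0.4]
width: 33.3
```

```bash
python3 -c "
from h import *
st()"
```

```text
t8.30 s-3.6 lat-0.67 z125.4 | Fal -1.4 Flat -2.3 Fz -0.4 | Tal -0.73 Tlat 0.27 Tz -0.01 | rot [ 1.7993e+02  2.0000e-02 -6.7360e+01] w33.3
```

{"fn": "send_rows", "kwargs": {
  "commands": [
    [20,0,-2,0,0],
    [20,0,-4,0,0],
    [20,0,-6,0,0],
    [20,0,-8,0,0],
    [20,0,-10,0,0]
  ]
}}

```text
clock: 8.8
eef_pos: [517.4, 56.8, 125.4]
tool_rot: [3.14, 0.0, -1.176]
force: [-0.2, -2.4, -0.7]
width: 33.0
```

```bash
python3 -c "
from h import *
st()"
```

```text
t8.80 s6.6 lat-0.72 z125.4 | Fal -1.1 Flat -2.2 Fz -0.7 | Tal -0.54 Tlat 0.21 Tz -0.07 | rot [ 1.7992e+02  2.0000e-02 -6.7360e+01] w33.0
```

{"fn": "send_rows", "kwargs": {
  "commands": [
    [20,0.7,-2,-0.4,0],
    [20,0.7,-4,-0.4,0],
    [20,0.7,-6,-0.4,0],
    [20,0.7,-8,-0.4,0],
    [20,0.7,-10,-0.4,0]
  ]
}}

```text
clock: 9.3
eef_pos: [526.9, 60.5, 125.8]
tool_rot: [3.14, 0.001, -1.175]
force: [0.3, 0.4, -1.2]
width: 32.9
```

```bash
python3 -c "
from h import *
st()"
```

```text
t9.30 s16.9 lat-0.96 z125.8 | Fal 0.4 Flat 0.3 Fz -1.2 | Tal 0.06 Tlat -0.00 Tz -0.01 | rot [ 1.7993e+02  5.0000e-02 -6.7340e+01] w32.9
```

{"fn": "send_rows", "kwargs": {
  "commands": [
    [20,0,-4,0,0],
    [20,0,-8,0,0],
    [20,0,-12,0,0],
    [20,0,-16,0,0],
    [20,0,-20,0,0]
  ]
}}

```text
clock: 9.8
eef_pos: [545.7, 68.4, 125.8]
tool_rot: [3.14, 0.001, -1.175]
force: [0.8, -0.2, -1.2]
width: 32.7
```

```bash
python3 -c "
from h import *
st()"
```

```text
t9.80 s37.3 lat-0.85 z125.8 | Fal 0.7 Flat -0.5 Fz -1.2 | Tal -0.04 Tlat 0.03 Tz 0.02 | rot [ 1.7993e+02  6.0000e-02 -6.7340e+01] w32.7
```

{"fn": "send_rows", "kwargs": {
  "commands": [
    [20,0,-3,0,0],
    [20,0,-6,0,0],
    [20,0,-9,0,0],
    [20,0,-12,0,0],
    [20,0,-15,0,0]
  ]
}}

```text
clock: 10.3
eef_pos: [559.8, 74.3, 125.7]
tool_rot: [3.14, 0.001, -1.175]
force: [-0.0, -0.6, -1.7]
width: 33.4
```

```bash
python3 -c "
from h import *
st()"
```

```text
t10.30 s52.5 lat-0.85 z125.7 | Fal -0.2 Flat -0.5 Fz -1.7 | Tal -0.08 Tlat 0.02 Tz -0.05 | rot [ 1.7992e+02  6.0000e-02 -6.7340e+01] w33.4
```

{"fn": "send_rows", "kwargs": {
  "commands": [
    [20,0.2,-3,0,0],
    [20,0.2,-6,0,0],
    [20,0.2,-9,0,0],
    [20,0.2,-12,0,0],
    [20,0.2,-15,0,0]
  ]
}}

```text
clock: 10.8
eef_pos: [573.9, 80.0, 125.7]
tool_rot: [3.14, 0.001, -1.175]
force: [0.2, 0.1, -1.3]
width: 33.0
```

```bash
python3 -c "
from h import *
st()"
```

```text
t10.80 s67.7 lat-1.02 z125.7 | Fal 0.2 Flat -0.0 Fz -1.3 | Tal 0.02 Tlat -0.04 Tz 0.00 | rot [ 1.7992e+02  5.0000e-02 -6.7330e+01] w33.0
```

{"fn": "send_rows", "kwargs": {
  "commands": [
    [20,0,-1,0,0],
    [20,0,-2,0,0],
    [20,0,-3,0,0],
    [20,0,-4,0,0],
    [20,0,-5,0,0]
  ]
}}

```text
clock: 11.3
eef_pos: [578.6, 81.9, 125.7]
tool_rot: [3.14, 0.001, -1.175]
force: [0.4, -0.3, -0.3]
width: 32.8
```

```bash
python3 -c "
from h import *
st()"
```

```text
t11.30 s72.7 lat-1.02 z125.7 | Fal 0.3 Flat -0.4 Fz -0.3 | Tal 0.03 Tlat 0.01 Tz 0.03 | rot [ 1.7992e+02  6.0000e-02 -6.7340e+01] w32.8
```

{"fn": "send_rows", "kwargs": {
  "commands": [
    [20,0,-1,0,0],
    [20,0,-2,0,0],
    [20,0,-3,0,0],
    [20,0,-4,0,0]
  ]
}}

```text
clock: 11.7
eef_pos: [582.3, 83.5, 125.7]
tool_rot: [3.14, 0.001, -1.175]
force: [-0.5, 0.2, -0.7]
width: 32.8
```

```bash
python3 -c "
from h import *
st()"
```

```text
t11.70 s76.8 lat-0.95 z125.7 | Fal -0.4 Flat 0.4 Fz -0.7 | Tal -0.01 Tlat 0.04 Tz -0.01 | rot [ 1.7992e+02  6.0000e-02 -6.7330e+01] w32.8
```

{"fn": "send_rows", "kwargs": {
  "commands": [
    [20,0,-1,0,0],
    [20,0,-2,0,0],
    [20,0,-3,0,0]
  ]
}}

```text
clock: 12.0
eef_pos: [584.5, 84.4, 125.7]
tool_rot: [3.139, 0.001, -1.175]
force: [-2.7, -0.5, 1.8]
width: 33.0
```

```bash
python3 -c "
from h import *
st()"
```

```text
t12.00 s79.2 lat-1.04 z125.7 | Fal -2.7 Flat 0.6 Fz 1.8 | Tal -0.01 Tlat 0.47 Tz -0.01 | rot [ 1.7985e+02  8.0000e-02 -6.7350e+01] w33.0
```

{"fn": "send_rows", "kwargs": {
  "commands": [
    [20,0,-1,0,0],
    [20,0,-2,0,0],
    [20,0,-3,0,0]
  ]
}}

```text
clock: 12.3
eef_pos: [586.8, 85.2, 125.8]
tool_rot: [3.138, 0.002, -1.176]
force: [-3.7, -2.3, 2.9]
width: 32.9
```

```bash
python3 -c "
from h import *
st()"
```

```text
t12.30 s81.7 lat-1.19 z125.8 | Fal -4.4 Flat -0.7 Fz 2.9 | Tal -0.02 Tlat 0.76 Tz -0.01 | rot [ 1.7979e+02  9.0000e-02 -6.7370e+01] w32.9
```

Ball contact came at s of about 79 mm, where I expected it, with about 4 N against the motion. I'll keep going.

{"fn": "send_rows", "kwargs": {
  "commands": [
    [20,0,-1,0,0],
    [20,0,-2,0,0],
    [20,0,-3,0,0]
  ]
}}

```text
clock: 12.6
eef_pos: [589.2, 86.0, 125.8]
tool_rot: [3.137, 0.002, -1.176]
force: [-4.9, -2.1, 3.4]
width: 32.9
```

```bash
python3 -c "
from h import *
st()"
```

```text
t12.60 s84.2 lat-1.31 z125.8 | Fal -5.3 Flat -0.1 Fz 3.4 | Tal -0.01 Tlat 0.95 Tz 0.01 | rot [ 1.7974e+02  9.0000e-02 -6.7380e+01] w32.9
```

{"fn": "send_rows", "kwargs": {
  "commands": [
    [20,0,-1,0,0],
    [20,0,-2,0,0],
    [20,0,-3,0,0]
  ]
}}

```text
clock: 12.9
eef_pos: [591.9, 86.9, 126.0]
tool_rot: [3.137, 0.002, -1.176]
force: [-4.1, -1.2, 5.4]
width: 32.8
```

```bash
python3 -c "
from h import *
st()"
```

```text
t12.90 s87.0 lat-1.53 z126.0 | Fal -4.3 Flat 0.5 Fz 5.4 | Tal 0.04 Tlat 0.81 Tz -0.02 | rot [ 1.7972e+02  9.0000e-02 -6.7390e+01] w32.8
```

{"fn": "send_rows", "kwargs": {
  "commands": [
    [20,0,-1,0,0],
    [20,0,-2,0,0],
    [20,0,-3,0,0]
  ]
}}

```text
clock: 13.2
eef_pos: [595.5, 88.2, 126.4]
tool_rot: [3.138, 0.001, -1.176]
force: [-2.6, -0.5, 4.9]
width: 32.9
```

```bash
python3 -c "
from h import *
st()"
```

```text
t13.20 s90.8 lat-1.73 z126.4 | Fal -2.6 Flat 0.5 Fz 4.9 | Tal 0.02 Tlat 0.38 Tz -0.03 | rot [ 1.7981e+02  6.0000e-02 -6.7390e+01] w32.9
```

{"fn": "send_rows", "kwargs": {
  "commands": [
    [20,0,-1,0,0],
    [20,0,-2,0,0],
    [20,0,-3,0,0]
  ]
}}

```text
clock: 13.5
eef_pos: [598.5, 89.4, 126.4]
tool_rot: [3.139, 0.001, -1.176]
force: [-2.9, -0.7, 3.1]
width: 33.1
```

```bash
python3 -c "
from h import *
st()"
```

```text
t13.50 s94.1 lat-1.77 z126.4 | Fal -3.0 Flat 0.5 Fz 3.1 | Tal 0.00 Tlat 0.55 Tz 0.02 | rot [ 1.7983e+02  6.0000e-02 -6.7390e+01] w33.1
```

{"fn": "send_rows", "kwargs": {
  "commands": [
    [20,0,-1,0,0],
    [20,0,-2,0,0]
  ]
}}

```text
clock: 13.7
eef_pos: [600.5, 90.2, 126.4]
tool_rot: [3.139, 0.001, -1.176]
force: [-3.0, -1.8, 3.6]
width: 32.9
```

```bash
python3 -c "
from h import *
st()"
```

```text
t13.70 s96.2 lat-1.76 z126.4 | Fal -3.4 Flat -0.5 Fz 3.6 | Tal -0.04 Tlat 0.47 Tz -0.03 | rot [ 1.7983e+02  5.0000e-02 -6.7390e+01] w32.9
```

{"fn": "send_rows", "kwargs": {
  "commands": [
    [20,0,-1,0,0],
    [20,0,-2,0,0]
  ]
}}

```text
clock: 13.9
eef_pos: [602.6, 91.1, 126.4]
tool_rot: [3.139, 0.001, -1.176]
force: [-3.0, -1.0, 3.2]
width: 32.9
```

```bash
python3 -c "
from h import *
st()"
```

```text
t13.90 s98.5 lat-1.77 z126.4 | Fal -3.1 Flat 0.2 Fz 3.2 | Tal -0.00 Tlat 0.38 Tz 0.01 | rot [ 1.7986e+02  5.0000e-02 -6.7380e+01] w32.9
```

Still in the plain bore, with about 3 N of drag. I'll use 1–2 mm steps from here.

{"fn": "send_rows", "kwargs": {
  "commands": [
    [20,0,-0.7,0,0],
    [20,0,-1.5,0,0]
  ]
}}

```text
clock: 14.1
eef_pos: [604.6, 92.0, 126.4]
tool_rot: [3.14, 0.001, -1.176]
force: [0.3, -0.2, 2.3]
width: 33.2
```

```bash
python3 -c "
from h import *
st()"
```

```text
t14.10 s100.7 lat-1.72 z126.4 | Fal 0.2 Flat -0.3 Fz 2.3 | Tal -0.02 Tlat 0.10 Tz -0.02 | rot [ 1.7992e+02  3.0000e-02 -6.7380e+01] w33.2
```

{"fn": "send_rows", "kwargs": {
  "commands": [
    [20,0,-0.7,0,0],
    [20,0,-1.5,0,0]
  ]
}}

```text
clock: 14.3
eef_pos: [606.8, 93.0, 126.4]
tool_rot: [3.142, 0.0, -1.175]
force: [0.9, 0.1, 1.8]
width: 32.8
```

```bash
python3 -c "
from h import *
st()"
```

```text
t14.30 s103.1 lat-1.58 z126.4 | Fal 0.9 Flat -0.2 Fz 1.8 | Tal -0.01 Tlat -0.09 Tz -0.02 | rot [ 1.800e+02  2.000e-02 -6.735e+01] w32.8
```

{"fn": "send_rows", "kwargs": {
  "commands": [
    [20,0,-0.5,0,0],
    [20,0,-0.5,0,0]
  ]
}}

```text
clock: 14.5
eef_pos: [607.5, 93.4, 126.4]
tool_rot: [-3.141, 0.0, -1.175]
force: [-0.6, -0.3, 1.2]
width: 33.1
```

```bash
python3 -c "
from h import *
st()"
```

```text
t14.50 s103.9 lat-1.54 z126.4 | Fal -0.7 Flat -0.0 Fz 1.2 | Tal -0.01 Tlat -0.07 Tz 0.02 | rot [-1.7997e+02  1.0000e-02 -6.7340e+01] w33.1
```

{"fn": "send_rows", "kwargs": {
  "commands": [
    [20,0,-0.7,0,0],
    [20,0,-0.7,0,0]
  ]
}}

```text
clock: 14.7
eef_pos: [608.0, 93.7, 126.4]
tool_rot: [-3.141, 0.0, -1.175]
force: [-0.5, 0.4, 2.1]
width: 33.2
```

```bash
python3 -c "
from h import *
st()"
```

```text
t14.70 s104.5 lat-1.49 z126.4 | Fal -0.3 Flat 0.6 Fz 2.1 | Tal 0.04 Tlat 0.11 Tz -0.05 | rot [-1.7999e+02  2.0000e-02 -6.7340e+01] w33.2
```

{"fn": "send_rows", "kwargs": {
  "commands": [
    [20,0,-1,0,0],
    [20,0,-1,0,0]
  ]
}}

```text
clock: 14.9
eef_pos: [608.9, 94.0, 126.4]
tool_rot: [-3.142, 0.0, -1.175]
force: [0.1, -0.9, 2.5]
width: 33.1
```

```bash
python3 -c "
from h import *
import cv2
st()
im=ctrl.get_image('scene')[:,:,::-1];cv2.imwrite('pics/s6.png',cv2.resize(im[150:230,310:420],None,fx=7,fy=7,interpolation=2))
st()"
```

```text
t14.90 s105.5 lat-1.51 z126.4 | Fal -0.3 Flat -0.9 Fz 2.5 | Tal 0.02 Tlat 0.19 Tz -0.01 | rot [-1.800e+02  2.000e-02 -6.735e+01] w33.1
t14.95 s105.5 lat-1.46 z126.4 | Fal -0.8 Flat 1.0 Fz 3.2 | Tal -0.01 Tlat 0.17 Tz 0.01 | rot [-1.7999e+02  2.0000e-02 -6.7340e+01] w33.2
```

View pics/s6.png

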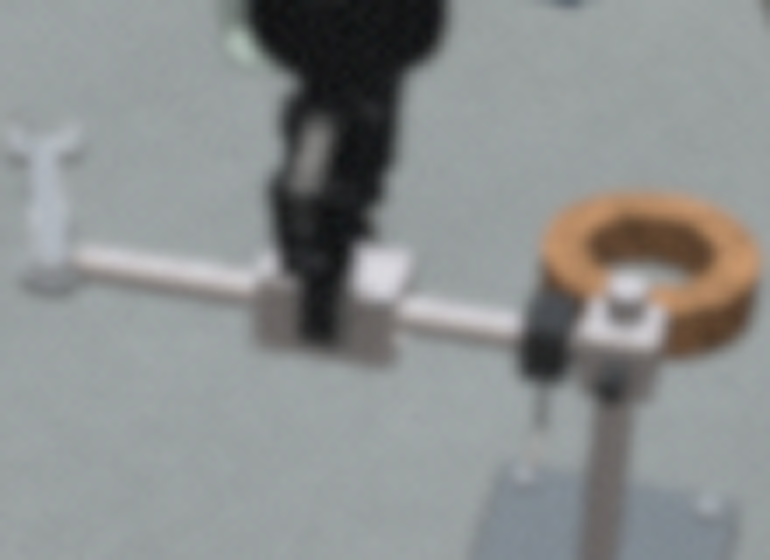

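{"fn": "send_rows", "kwargs": {
  "commands": [
    [20,0,-1,0,0],
    [20,0,-1,0,0]
  ]
}}

```text
clock: 15.15
eef_pos: [609.5, 94.3, 126.3]
tool_rot: [3.141, 0.001, -1.175]
force: [-2.5, -0.1, 2.1]
width: 32.7
```

```bash
python3 -c "
from h import *
st()"
```

```text
t15.15 s106.1 lat-1.48 z126.3 | Fal -2.3 Flat 0.8 Fz 2.1 | Tal 0.01 Tlat 0.43 Tz -0.03 | rot [ 1.7996e+02  3.0000e-02 -6.7350e+01] w32.7
```

{"fn": "send_rows", "kwargs": {
  "commands": [
    [20,0,-1,0,0],
    [20,0,-1,0,0]
  ]
}}

```text
clock: 15.35
eef_pos: [609.8, 94.4, 126.1]
tool_rot: [3.139, 0.001, -1.176]
force: [-3.1, -1.7, 3.2]
width: 33.4
```

```bash
python3 -c "
from h import *
st()"
```

```text
t15.35 s106.4 lat-1.49 z126.1 | Fal -3.5 Flat -0.3 Fz 3.2 | Tal -0.01 Tlat 0.77 Tz -0.03 | rot [ 1.7987e+02  5.0000e-02 -6.7360e+01] w33.4
```

I felt the click at s of about 100–103: the drag vanished and the sleeve was drawn onward. The firm stop is at s of about 106.3, so I'll back off to the middle of the groove and release.

{"fn": "send_rows", "kwargs": {
  "commands": [
    [20,0,1.3,0,0],
    [20,0,1.3,0,0],
    [20,0,1.3,0,0]
  ]
}}

```text
clock: 15.65
eef_pos: [609.1, 94.1, 126.3]
tool_rot: [3.141, 0.001, -1.175]
force: [-0.7, 0.0, 2.7]
width: 32.8
```

```bash
python3 -c "
from h import *
st()"
```

```text
t15.65 s105.6 lat-1.54 z126.3 | Fal -0.6 Flat 0.3 Fz 2.7 | Tal 0.00 Tlat 0.06 Tz 0.02 | rot [ 1.7994e+02  3.0000e-02 -6.7350e+01] w32.8
```

{"fn": "send_rows", "kwargs": {
  "commands": [
    [20,0,0.6,0,0],
    [20,0,0.6,0,0],
    [36,0,0.6,0,0],
    [44,0,0.6,0,0],
    [50,0,0.6,0,0]
  ]
}}

```text
clock: 16.15
eef_pos: [608.4, 93.9, 126.0]
tool_rot: [3.14, 0.001, -1.175]
force: [1.3, -0.1, 0.1]
width: 50.1
```

{"fn": "send_rows", "kwargs": {
  "commands": [
    [60,0,0,0,0],
    [65,0,0,0,0],
    [65,0,0,0,0]
  ]
}}

```text
clock: 16.45
eef_pos: [608.3, 93.9, 126.0]
tool_rot: [3.14, 0.001, -1.175]
force: [1.3, -0.4, 0.4]
width: 65.0
```

```bash
python3 -c "
from h import *
import cv2
st()
im=ctrl.get_image('scene')[:,:,::-1];cv2.imwrite('pics/s7.png',cv2.resize(im[150:230,310:420],None,fx=7,fy=7,interpolation=2))
st()"
```

```text
t16.45 s104.9 lat-1.39 z126.0 | Fal 1.1 Flat -0.9 Fz 0.4 | Tal -0.03 Tlat 0.01 Tz 0.01 | rot [ 1.7991e+02  4.0000e-02 -6.7350e+01] w65.0
t16.50 s104.9 lat-1.41 z126.0 | Fal -0.7 Flat -0.3 Fz -0.2 | Tal 0.02 Tlat -0.01 Tz 0.04 | rot [ 1.7991e+02  4.0000e-02 -6.7350e+01] w65.0
```

View pics/s7.png

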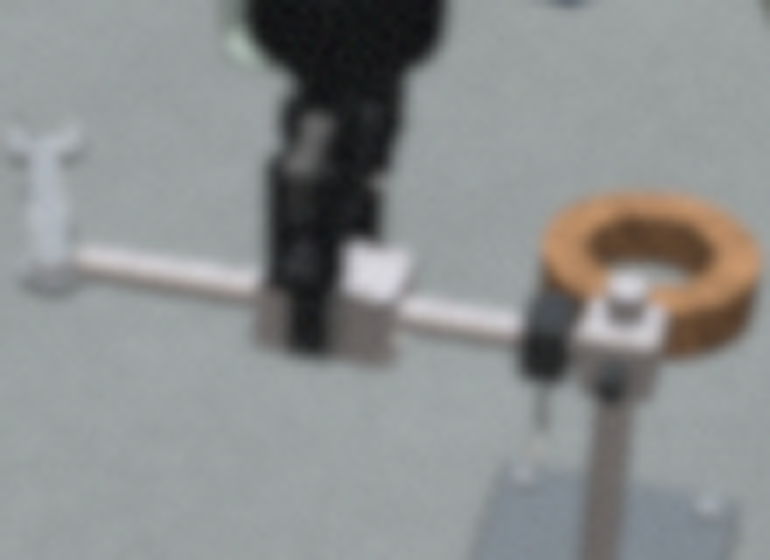

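The sleeve stays on the rod with the jaws open. I'll lift straight up and clear.

{"fn": "send_rows", "kwargs": {
  "commands": [
    [75,0,0,-10,0],
    [80,0,0,-30,0],
    [80,0,0,-55,0],
    [80,0,0,-85,0],
    [80,0,0,-120,0]
  ]
}}

```text
clock: 17.0
eef_pos: [608.1, 93.8, 247.3]
tool_rot: [3.139, 0.001, -1.176]
force: [0.5, 0.8, -0.7]
width: 80.2
```

{"fn": "send_rows", "kwargs": {
  "commands": [
    [80,0,45,-10,0],
    [80,0,90,-20,0],
    [80,0,135,-20,0],
    [80,30,170,-20,0],
    [80,70,180,-20,0]
  ]
}}

```text
clock: 17.5
eef_pos: [465.0, -39.8, 268.4]
tool_rot: [3.138, 0.005, -1.174]
force: [2.6, 0.2, -0.2]
width: 79.9
```

{"fn": "send_rows", "kwargs": {
  "commands": [
    [80,45,0,0,0],
    [80,90,0,0,0],
    [80,135,0,0,0],
    [80,180,0,0,0],
    [80,220,0,0,0]
  ]
}}

```text
clock: 18.0
eef_pos: [550.4, -245.3, 268.2]
tool_rot: [3.139, 0.004, -1.175]
force: [0.2, 0.7, 0.8]
width: 80.0
```

```bash
python3 -c "
from h import *
import cv2
st()
im=ctrl.get_image('scene')[:,:,::-1];cv2.imwrite('pics/s8f.png',im);cv2.imwrite('pics/s8.png',cv2.resize(im[150:230,310:420],None,fx=7,fy=7,interpolation=2))
im=ctrl.get_image('top')[:,:,::-1];cv2.imwrite('pics/t8f.png',im);cv2.imwrite('pics/t8.png',cv2.resize(im[115:215,240:340],None,fx=6,fy=6,interpolation=2))
st()"
```

```text
t18.00 s-79.0 lat-292.29 z268.2 | Fal 0.5 Flat 0.6 Fz 0.8 | Tal 0.05 Tlat -0.03 Tz 0.05 | rot [179.85   0.22 -67.33] w80.0
t18.10 s-81.0 lat-296.35 z268.4 | Fal -0.4 Flat -0.1 Fz 0.2 | Tal -0.01 Tlat 0.03 Tz -0.02 | rot [ 1.7977e+02 -9.0000e-02 -6.7670e+01] w79.8
```

View pics/s8.png

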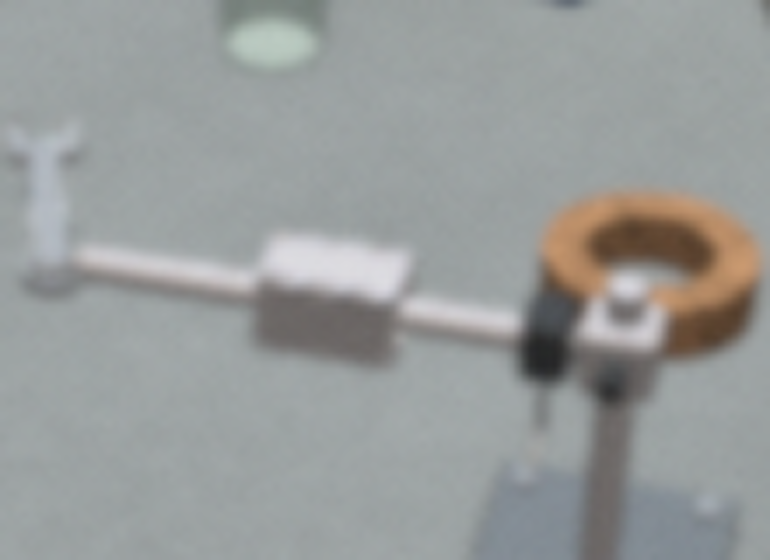

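View pics/t8.png

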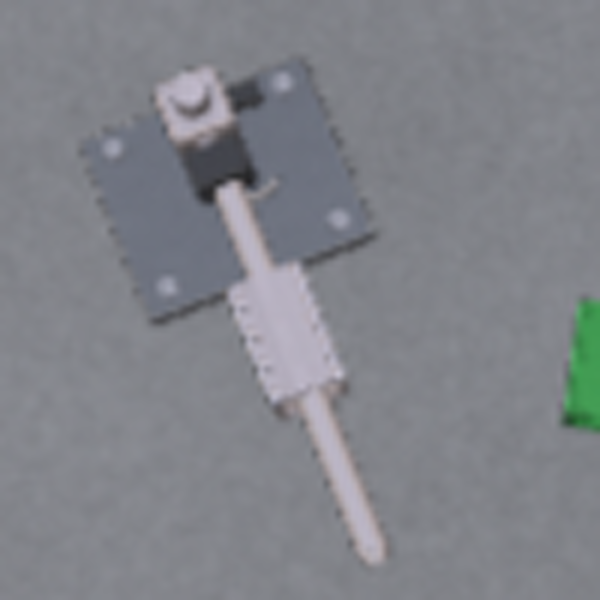

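View pics/t8f.png

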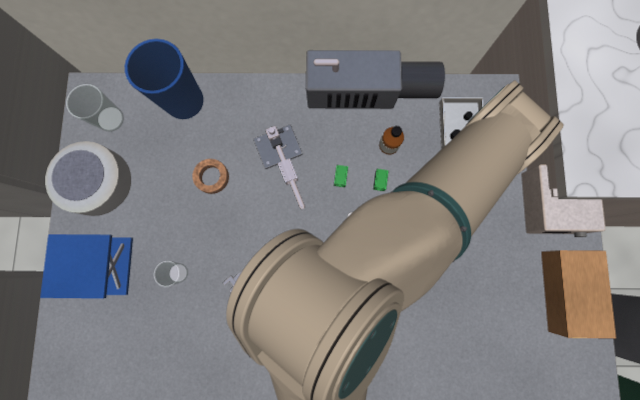

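```bash
python3 -c "
from h import *
st()
c=np.array([atz('top',*cz(x,y,240,115,6),137) for x,y in[(230,290),(297,262),(345,380),(277,404)]])
b=atz('top',*cz(287,337,240,115,6),126);d=np.array([np.cos(np.radians(22.6)),np.sin(np.radians(22.6))])
print(c.mean(0),'centre-ball along',(c.mean(0)-b)[:2]@d, 'L',np.linalg.norm((c[0]+c[1]-c[2]-c[3])/2))
b=atz('scene',*cz(343,188,300,160,6),126)
c=np.array([atz('scene',*cz(x,y,310,150,7),137) for x,y in[(272,232),(412,250),(385,303),(255,285)]])
print(c.mean(0),(c.mean(0)-b)[:2]@d)
"
```

```text
t18.10 s-81.0 lat-296.35 z268.4 | Fal -0.4 Flat -0.1 Fz 0.2 | Tal -0.01 Tlat 0.03 Tz -0.02 | rot [ 1.7977e+02 -9.0000e-02 -6.7670e+01] w79.8
[607.21020903  93.64878459 137.        ] centre-ball along -1.633796925531612 L 55.76086810271271
[610.47918951  90.74039549 137.        ] 0.031523511580370575
```

Vision puts the sleeve's middle within 0 to 1.6 mm of where the ball was. That agrees with what I felt.

{"fn": "send_rows", "kwargs": {
  "commands": [
    [80,0,0,0,0],
    [80,0,0,0,0],
    [80,0,0,0,0]
  ]
}}

```text
clock: 18.4
eef_pos: [550.1, -248.5, 268.7]
tool_rot: [3.138, -0.001, -1.18]
force: [-0.4, -0.6, -0.6]
width: 80.2
```

```bash
python3 -c "
from h import *
st();print(ctrl.finish_job())"
```

```text
t18.40 s-80.5 lat-295.13 z268.7 | Fal -0.6 Flat -0.4 Fz -0.6 | Tal 0.02 Tlat 0.04 Tz 0.01 | rot [ 1.798e+02 -5.000e-02 -6.760e+01] w80.2
the job is handed in; nothing more can be done
None
```

The long aluminium sleeve is clicked onto the cross rod's ball and released. I handed the job in at 18.4 s, with the arm clear of everything.

- **Feel:**
  - The ball pushed back with about 4–5 N as the taper climbed it. Drag in the plain bore was about 3 N, a little over the 1–2 N you gave.
  - At the click the drag vanished and the sleeve moved further than I commanded. I read only about 1 N of pull, not the 3–6 N you gave, probably because readings come only at the end of each move.
  - I pressed lightly against the firm stop (about 3.5 N), then backed off 1.5 mm to near-zero force before opening the jaws. No reading along the rod went over about 5.5 N.
- **Last pictures:** The sleeve sits level on the rod after release. Its middle is 0 mm (scene camera) to 1.6 mm (top camera) from where the ball was seen. The two cameras disagree by that much, which is within the calibration.
- **Not checked:** In the last top picture the arm hid the spacer and part of the right side of the bench. I did not handle or touch anything there.

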